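Check a brake caliper's pad gap with a blade gauge

TASK

Set the yellow brake caliper on the narrow raised rail so that the groove in its underside straddles the rail and it sits level near the middle, and let go of it. Then take the blade gauge by its black handle out of the green holder block and slide the blade straight down between the caliper's two pads until it drags snugly and the red line on the blade is level with the caliper's top. Finish while still holding the gauge at that depth, touching only the gauge, and leave the glue bottle and the loose work block where they are.

Things in the scene. Friction and masses are not known exactly. Their poses are not given: they have to be found in the camera images.
- caliper: loose yellow brake caliper, 0.4 kg, upright on the bench, 60 (x) x 46 (y) x 60 (z) mm; a steel cap stands out 5 mm at +x, small screws and a nipple up to 7 mm above the top. Origin: centre of the underside. A groove 20 mm wide, 12 mm deep runs through the underside along x. Grip its flat, solid sides at +y and -y (46 mm apart), 15 to 48 mm above the underside
- slot_mouth (a point): middle of the slot at the height of the caliper's top (60 mm above its underside); axes as the caliper's. Two black pads face each other in x, 2.5 mm apart from 10 to 39 mm below the top; above that their mouths widen to 10 mm. The slot is 36 mm wide in y, its floor 40 mm below the top. The pad at -x is fixed, that at +x sprung
- pad (a joint): how far the sprung pad is pushed back (m): 0 at rest, 0.002 with the blade's full thickness in the gap; the spring presses with about 4 N at rest and 7 N with the blade in, so the blade drags with some 5 to 12 N going down
- rest: fixed rest: dark steel base plate 130 x 80 x 10 mm carrying an upright aluminium rail 100 mm long (along the rest's x), 14 mm wide (y), its top 45 mm above the bench. Origin: centre of the underside. With the caliper seated, the caliper's underside is 33 mm above the bench and its x axis lies along the rest's x axis (either way round)
- rest_top (a point): middle of the rail's top, 45 mm above the bench; axes as the rest's
- holder: fixed green block 70 x 70 x 40 mm with a slot 6 (x) x 22 (y) mm, 34 mm deep in its top, in which the gauge stands upright, loose. Origin: centre of the underside
- gauge: loose blade gauge, 0.08 kg, standing tip down in the holder: steel blade 4.5 mm thick (x), 20 mm wide (y), 68 mm long (z), its lowest 12 mm tapering to 1.6 mm thick at the tip; above it a black handle 14 (x) x 24 (y) x 60 mm, from 68 to 128 mm above the tip. Origin: middle of the tip; z runs from the tip up to the handle. In the holder the tip is 6 mm above the bench
- gauge_grip (a point): middle of the gauge's handle, 98 mm from the tip; axes as the gauge's
- gauge_line (a point): the red line painted round the blade, its middle 31.5 mm from the tip; axes as the gauge's
- glue_bottle: bystander: small red glue bottle with a white nozzle, 25 x 44 x 103 mm, standing loose; origin at the centre of its underside
- work_block: bystander: loose aluminium block 48 x 48 x 16 mm with bored holes; origin at the centre of its underside
Mind the look-alikes: they are no part of the job. What is shaped like the gauge but turquoise is not meant. There is more than one size of the caliper; the one meant has the size given above.

How it is judged:
By the outcome, as a careful person would: the job done as asked, in the order asked, and still so for the second after the job is handed in, while the arm keeps its last pose, push and grip.
It also fails if it takes over 54 s, if anything falls off the work surface, if the arm or the gripper's body presses on something with over 40 N, if the wrist force passes 120 N, or if a joint passes its speed limit or range.

ROBOT

A 7-joint arm with a two-finger parallel gripper is mounted at the origin on a cart in front of the work surface, level with it; the furniture and walls round the work are solid. World frame = base frame: x ahead of the robot, y to its left, z up, the work surface at z = 0. Lengths are in m, angles in rad, forces in N, time in s.
With the tool pointing down it reaches from about 0.4 to 0.875 m from the base axis. Payload 19.3 kg.
Tool frame: the origin (TCP) lies on the mounting face of the last link; the fingertips stand 173 mm ahead of it and the grasp point (between the pads) lies 155 mm ahead of it (bot.grip_point_offset is the distance from the TCP to the grasp point, in m); z points along the fingers, y is the line along which they close (so a half turn about z gives the same grasp; the last joint's range is limited). The gripper opens to 85 mm and grips with 20 to 120 N. Pads are 22 mm wide; open, the fingers measure 114 mm over their backs; the gripper's body (76 mm by 85 mm) begins 54 mm behind the grasp point. The pads swing forward as they close: fully open they stand 13 mm farther back than shut.
Start: joints at [-1.361, 0.521, -0.036, 1.599, 0.021, 1.021, -0.113], TCP at [0.173, 0.601, 0.405] pointing down, gripper open.
Joint ranges: [-2.91, 2.91], [-0.3, 2.13], [-1.5, 1.42], [0.17, 2.43], [-1.26, 4.41], [0.16, 1.93], [-2.52, 2.52]. Speed limits (rad/s): [1.89, 1.89, 2.39, 2.39, 3.01, 3.01, 3.01].

INTERFACE

Orientations are given as [roll, pitch, yaw] about the fixed x, y, z axes, in that order (R = Rz(yaw) Ry(pitch) Rx(roll)).
In Python, from workcell import bot gives the robot as it stands.
- The arm moves only by the tool arm_command, never from a script. Its argument "deltas" is a list of rows, each a list of 3 entries, a list of its own where there are three numbers: the shift along the tool's x, y, z in cm, then the turn, a rotation vector about the tool's x, y, z in rad, then the finger opening in cm, from 0 to 8.54. In form: [[[tx, ty, tz], [rx, ry, rz], claw], ...]. A call has 1 to 20 rows; each row shifts and turns the commanded pose from where the row before left it, along the tool's axes as they then stand; what a row does not reach is not made up. A row lasts 1/10 s, in which the tool goes at most 50 mm and 8.59 degrees, less where a joint would pass 70% of its speed; a pose out of reach is approached as far as the arm can. A call with a gripper value outside its range is refused whole. The fingers move at their own pace and stop on an object; "newtons" is the grip in N (left out, the last holds). Time passes only in rows, so rows that do not move let the fingers close. It gives the time, the measured TCP pose, the force, the opening and the grip force at its end, in the units of the state.
- bot.observe(): the state, without advancing time (a new reading comes with each control period).
- bot.grab_frame(name): name is "scene" or "top"; returns a dict with "frame" (384x512x3 uint8, red, green, blue), "K" (3x3 intrinsics, pixels), "rvec" (rotation vector, rad) and "tvec" (3), from world to camera coordinates, as OpenCV has them. Camera axes: x right, y down, z forward; pixel columns grow to the right and rows downward; lengths in m; the calibration is good to about 2 mm. A picture is of the moment at which its call begins. There is no depth.
- bot.job_done(): hands the job in; it is judged then, once.
Trained networks look in a picture, given as the dict that the camera call returned (one of the last four; its "shot" number tells which), for a name from the list of things; names that differ only in an ending like _2 or _b are one class to them, and where a whole thing is asked for, a point or a joint stands for the part that bears it (a point fixed in the world has none). Each returns a list of dicts, best first, with "p" (0 to 1); they miss things now and then, are a little off and sometimes report something else, mostly with a low value. They report only what shows in the picture. A call takes as long as a camera call. They do not tell look-alikes from the thing itself.
- bot.find_in(name, picture): "rect" ([left, top, width, height] in pixels, round what is visible of it).
- bot.mark_of(name, picture): "at" ([column, row] in pixels: a listed point, or the origin of a listed thing).
The state is a dict: "clock": time; "qpos": joint angles; "qd": joint speeds; "joint_efforts": joint torques, N m; "position": TCP position; "tool_rot": TCP orientation; "force": force on the tool from outside, world axes, zero at the start; "moment": the same for the moment, N m; "grip_width": finger opening in m; "finger_force": force on a finger pad.
Only numpy, scipy, OpenCV 4.12 (cv2) and the standard library are available. Lean on these libraries where they do the work, as an engineer would, in place of code of your own. Each camera call takes 0.05 s, during which the arm holds its last target. There are 200 camera calls.

## Working session

There is one attempt and no reset: what is moved stays moved. The work goes in short steps, Python scripts to look and compute and a tool call to move; the robot and the scene stay as the last step left them, time stands still between calls to the robot, and variables do not carry over. Pictures are saved under pics/ and viewed, at most 13 in all, crops included, and the job is handed in when it is done.

Besides the shell and the picture viewer there is one more tool, called as name(argument=value, ...) on one line, values as JSON. arm_command: Moves the arm, as the interface text tells. Its arguments: {"type":"object","properties":{"deltas":{"type":"array","items":{"type":"array"}},"newtons":{"type":"number"}},"required":["deltas"]}

```bash
mkdir -p pics; cat > h.py <<'E'
import numpy as np,cv2
from workcell import bot
def ray(P,uv):
    R=cv2.Rodrigues(np.array(P["rvec"],float))[0];t=np.array(P["tvec"],float).ravel()
    d=R.T@np.linalg.inv(P["K"])@np.array([uv[0],uv[1],1.]);return -R.T@t,d
def onz(P,uv,z):
    o,d=ray(P,uv);return o+d*(z-o[2])/d[2]
def proj(P,X):
    return cv2.projectPoints(np.array(X,float).reshape(-1,1,3),np.array(P["rvec"],float),np.array(P["tvec"],float),np.array(P["K"],float),None)[0].reshape(-1,2)
def tri(Ps,uvs):
    A=np.zeros((3,3));b=np.zeros(3)
    for P,uv in zip(Ps,uvs):
        o,d=ray(P,uv);d/=np.linalg.norm(d);M=np.eye(3)-np.outer(d,d);A+=M;b+=M@o
    return np.linalg.solve(A,b)
def save(P,f,crop=None,s=1):
    im=P["frame"][:,:,::-1]
    if crop: l,t,w,h=crop;im=im[t:t+h,l:l+w]
    cv2.imwrite("pics/"+f,cv2.resize(im,None,fx=s,fy=s,interpolation=cv2.INTER_CUBIC))
E
python3 - <<'E'
from h import *
np.set_printoptions(precision=3,suppress=True)
a=bot.grab_frame("scene");b=bot.grab_frame("top")
im=np.vstack([a["frame"],b["frame"]])[:,:,::-1]
cv2.imwrite("pics/0a.png",cv2.resize(a["frame"][:,:,::-1],(800,600)));cv2.imwrite("pics/0b.png",cv2.resize(b["frame"][:,:,::-1],(800,600)))
for n,P in(("scene",a),("top",b)):
    print(n,ray(P,(256,192)))
    for k in["caliper","rest","holder","gauge","glue_bottle","work_block"]:
        print(k,[(np.round(r["rect"]).astype(int).tolist(),round(r["p"],2)) for r in bot.find_in(k,P)][:4])
    for k in["slot_mouth","caliper","rest_top","holder","gauge_grip","gauge_line"]:
        print(k,[(np.round(r["at"],1).tolist(),round(r["p"],2)) for r in bot.mark_of(k,P)][:4])
print(bot.observe())
E
```

```text
scene (array([-0.358, -0.836,  0.777]), array([ 0.634,  0.627, -0.452]))
caliper [([182, 187, 17, 20], 0.79), ([212, 191, 15, 14], 0.45)]
rest [([219, 212, 34, 18], 0.84)]
holder [([257, 234, 27, 19], 0.65)]
gauge [([373, 243, 42, 12], 0.47), ([269, 214, 8, 27], 0.46)]
glue_bottle [([316, 259, 12, 28], 0.52), ([186, 186, 16, 18], 0.4), ([265, 213, 9, 26], 0.27)]
work_block [([163, 183, 8, 6], 0.44), ([184, 185, 15, 23], 0.43)]
slot_mouth [([192.2, 190.7], 0.48), ([233.5, 222.1], 0.25)]
caliper [([193.0, 200.7], 0.74), ([219.5, 198.9], 0.43)]
rest_top [([237.6, 213.0], 0.7), ([270.3, 248.9], 0.55)]
holder [([268.1, 250.0], 0.96)]
gauge_grip [([399.6, 247.6], 0.6), ([270.8, 237.3], 0.39)]
gauge_line [([382.2, 244.5], 0.6), ([269.9, 236.0], 0.5)]
top (array([0.299, 0.102, 1.58 ]), array([ 0.187,  0.01 , -0.982]))
caliper [([242, 204, 36, 44], 0.61), ([166, 211, 20, 24], 0.55), ([195, 196, 18, 15], 0.51)]
rest [([243, 202, 32, 44], 0.72)]
holder [([308, 220, 24, 22], 0.88)]
gauge [([389, 144, 34, 14], 0.53), ([168, 214, 18, 22], 0.43)]
glue_bottle [([385, 234, 18, 12], 0.48), ([242, 205, 31, 39], 0.3)]
work_block [([103, 219, 21, 16], 0.81)]
slot_mouth [([203.0, 200.3], 0.58), ([176.2, 223.5], 0.52)]
caliper [([203.0, 204.9], 0.66), ([173.9, 222.7], 0.58), ([260.6, 222.0], 0.36)]
rest_top []
holder [([319.4, 230.2], 0.77)]
gauge_grip [([414.4, 149.0], 0.64), ([317.6, 228.5], 0.54)]
gauge_line [([317.1, 231.8], 0.5), ([393.8, 157.2], 0.5)]
{'clock': 1.3, 'qpos': array([-1.361,  0.521, -0.036,  1.599,  0.021,  1.021, -0.113]), 'qd': array([-0.001,  0.001, -0.001,  0.   ,  0.   ,  0.001,  0.003]), 'joint_efforts': array([  0.   , -92.682,   1.979, -37.027,   0.018,   0.002,   0.   ]), 'position': array([0.173, 0.601, 0.405]), 'tool_rot': array([ 3.142, -0.   ,  2.862]), 'force': array([-0.758,  0.43 , -0.045]), 'moment': array([0.042, 0.014, 0.006]), 'finger_force': 0.0, 'grip_width': 0.0851798566554235}
```

```bash
python3 - <<'E'
import cv2
a=cv2.imread("pics/0a.png");b=cv2.imread("pics/0b.png")
# originals 512x384 -> scale 1.5625
s=1.5625
c=a[int(150*s):int(300*s),int(130*s):int(430*s)];d=b[int(130*s):int(260*s),int(90*s):int(440*s)]
c=cv2.resize(c,(800,400)) if 0 else cv2.resize(c,(600,300));d=cv2.resize(d,(800,297))
import numpy as np
o=np.zeros((600,800,3),np.uint8);o[:300,:600]=c;o[300:597]=d
cv2.imwrite("pics/1.png",o)
E
```

```text
(no output)
```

View pics/1.png

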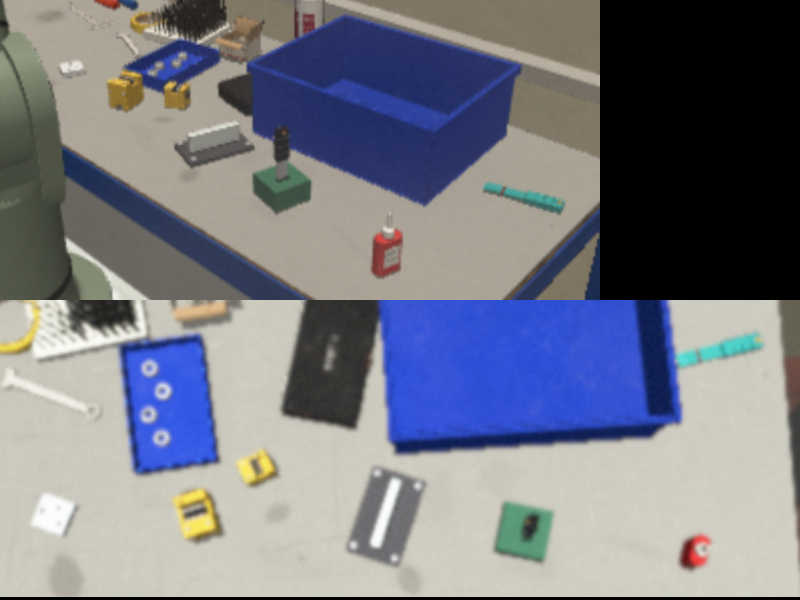

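View pics/0a.png

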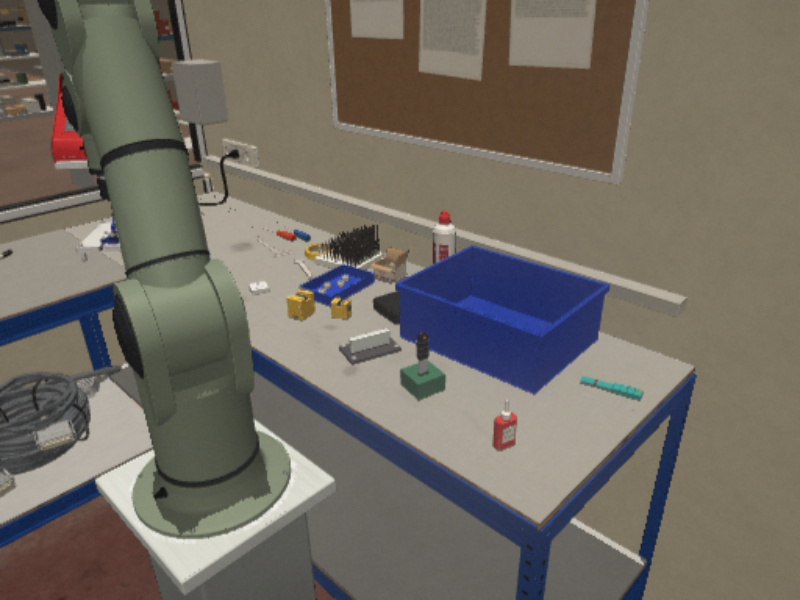

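```bash
python3 - <<'E'
from h import *
a=bot.grab_frame("scene");b=bot.grab_frame("top")
import pickle;pickle.dump((a,b),open("p0.pkl","wb"))
f=lambda P,l,t,w,h:cv2.resize(P["frame"][t:t+h,l:l+w,::-1],(400,300),interpolation=cv2.INTER_CUBIC)
im=np.vstack([np.hstack([f(b,155,190,64,48),f(b,234,200,64,48)]),np.hstack([f(a,172,176,64,48),f(a,215,208,64,48)])])
cv2.imwrite("pics/2.png",im)
print(a["K"],b["K"])
E
```

```text
[[395.91382714   0.         255.46134377]
 [  0.         395.91382714 196.32727402]
 [  0.           0.           1.        ]] [[479.14789555   0.         260.61430983]
 [  0.         479.14789555 196.24925696]
 [  0.           0.           1.        ]]
```

View pics/2.png

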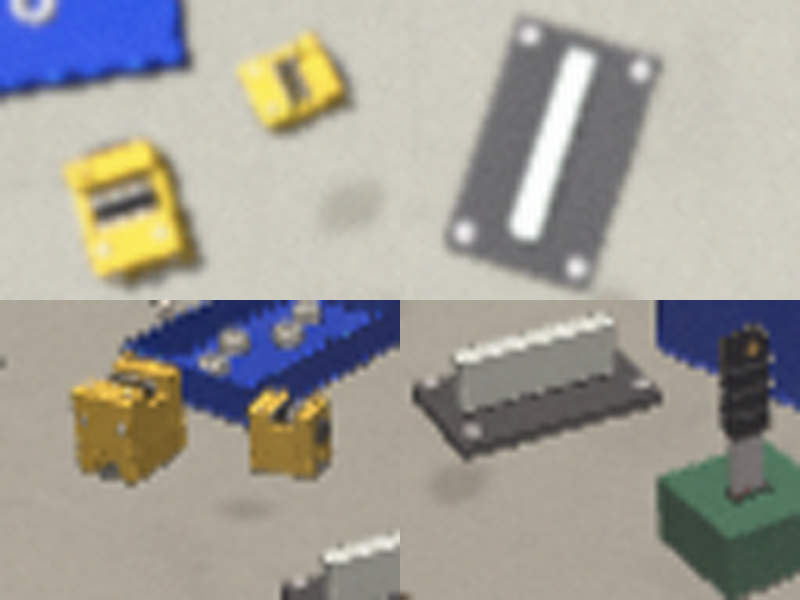

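```bash
cat > fit.py <<'E'
from h import *
from scipy.optimize import minimize
S=6
def box(L,W,z0,z1): return np.array([[x,y,z] for x in(-L/2,L/2) for y in(-W/2,W/2) for z in(z0,z1)])
def place(B,p):
    c,s=np.cos(p[2]),np.sin(p[2]);return B@np.array([[c,s,0],[-s,c,0],[0,0,1]])+[p[0],p[1],0]
def fit(items,p0,boxes):
    """items: (P,mask,rect); boxes: silhouettes whose union is the thing"""
    def cost(p):
        c=0
        for P,m,(l,t,w,h) in items:
            r=np.zeros((h*S,w*S),np.uint8)
            for B in boxes:
                q=((proj(P,place(B,p))+.5-[l,t])*S-.5)
                cv2.fillConvexPoly(r,np.round(cv2.convexHull(q.astype(np.float32))*16).astype(np.int32),1,shift=4)
            M=cv2.resize(m[t:t+h,l:l+w].astype(np.float32),(w*S,h*S),interpolation=cv2.INTER_LINEAR)>.5
            c+=(M^(r>0)).sum()/max(M.sum(),1)
        return c
    best=None
    for dy in(-.25,0,.25):
        x0=np.array(p0)+[0,0,dy]
        s=np.array([x0]+[x0+d for d in np.diag([.008,.008,.15])])
        r=minimize(cost,x0,method="Nelder-Mead",options=dict(initial_simplex=s,xatol=1e-5,fatol=1e-5))
        if best is None or r.fun<best.fun: best=r
    return best.x,best.fun
def hsv(P): return cv2.cvtColor(P["frame"],cv2.COLOR_RGB2HSV).astype(int)
def sub(m,r): o=np.zeros(m.shape,bool);l,t,w,h=r;o[t:t+h,l:l+w]=m[t:t+h,l:l+w];return o
E
cat > run.py <<'E'
from fit import *
import pickle
np.set_printoptions(precision=4,suppress=True)
a,b=pickle.load(open("p0.pkl","rb"))
ha,hb=hsv(a),hsv(b)
yel=lambda h:(h[...,0]>15)&(h[...,0]<32)&(h[...,1]>110)
grn=lambda h:(h[...,0]>60)&(h[...,0]<92)&(h[...,1]>80)
def show(n,r): print(n,r[0],np.degrees(r[0][2]),r[1])
ra,rb=(178,183,28,28),(160,206,34,36)
def fill(m): return cv2.morphologyEx(m.astype(np.uint8),cv2.MORPH_CLOSE,np.ones((7,7)))>0
ma,mb=fill(sub(yel(ha),ra)),fill(sub(yel(hb),rb))
g=onz(b,(175,223.5),.06);print(g)
for it in([(b,mb,rb)],[(a,ma,ra)],[(a,ma,ra),(b,mb,rb)]):
    show("cal",fit(it,[g[0],g[1],0.2],[box(.06,.046,0,.06)]))
    show("cal90",fit(it,[g[0],g[1],0.2],[box(.046,.06,0,.06)]))
ra,rb=(250,228,40,32),(300,214,40,36)
ma,mb=fill(sub(grn(ha),ra)),fill(sub(grn(hb),rb))
g=onz(b,(320,231),.04)
for it in([(b,mb,rb)],[(a,ma,ra)],[(a,ma,ra),(b,mb,rb)]):
    show("hold",fit(it,[g[0],g[1],0.],[box(.07,.07,0,.04)]))
rb=(236,198,42,52);ra=(212,206,46,30)
# rest plate: dark or white rail vs bench
w=sub(hb[...,2]>215,(252,204,24,38));n,l,s,c=cv2.connectedComponentsWithStats(w.astype(np.uint8));i=1+s[1:,4].argmax()
w=l==i;v,u=np.nonzero(w);print("rail px",c[i],s[i])
g=onz(b,c[i],.045)
show("rail top",fit([(b,w,rb)],[g[0],g[1],-.3],[box(.1,.014,.045,.045)]))
show("rail top+",fit([(b,w,rb)],[g[0],g[1],1.3],[box(.1,.014,.045,.045)]))
d=fill(sub(hb[...,2]<140,rb));
show("plate",fit([(b,d,rb)],[g[0],g[1],-.3],[box(.13,.08,0,.01)]))
show("plate+",fit([(b,d,rb)],[g[0],g[1],1.3],[box(.13,.08,0,.01)]))
print(proj(b,[[.5,0,0],[.6,0,0],[.5,.1,0]]))
E
python3 run.py
```

```text
[0.4906 0.3777 0.06  ]
cal [0.4941 0.3808 0.3545] 20.313072708894012 0.16924493554327807
cal90 [0.4961 0.3827 0.8033] 46.026634691019005 0.35847145488029464
cal [0.4967 0.3802 0.4443] 25.45858446134189 0.13210875882108758
cal90 [0.4973 0.3817 0.7099] 40.6769261551509 0.170195101701951
cal [0.4963 0.3808 0.352 ] 20.17030037656166 0.3235193072020439
cal90 [0.4965 0.3806 0.707 ] 40.50798355978513 0.5442852424953386
hold [ 0.4644 -0.0831 -0.3402] -19.493810974791863 0.22802197802197802
hold [ 0.5179 -0.0369  0.7635] 43.74408249430773 1.648762157382847
hold [ 0.47   -0.0806 -0.8216] -47.07362075804512 3.0944148216315703
rail px [257.8031 222.6772] [252 208  13  30 127]
rail top [ 0.4914  0.1134 -0.33  ] -18.90536356760555 0.12302631578947368
rail top+ [ 0.4916  0.1133 -0.333 ] -19.080810433766487 0.12258771929824562
plate [ 0.4918  0.1118 -0.3353] -19.21316853708889 0.10144790085988872
plate+ [ 0.4918  0.1124 -0.3447] -19.751639763655152 0.10081562974203338
[[292.0571 221.1587]
 [291.2624 191.5709]
 [261.9337 221.6187]]
```

```bash
cat > run2.py <<'E'
from fit import *
import pickle
np.set_printoptions(precision=4,suppress=True,linewidth=200)
a,b=pickle.load(open("p0.pkl","rb"))
fr=[x["frame"].astype(int) for x in(a,b)]
G=[(f[...,1]-f[...,0]>12)&(f[...,1]-f[...,2]>5) for f in fr]
def fill(m): return cv2.morphologyEx(m.astype(np.uint8),cv2.MORPH_CLOSE,np.ones((9,9)))>0
ra,rb=(250,228,40,32),(300,210,40,40)
ma,mb=fill(sub(G[0],ra)),fill(sub(G[1],rb))
print(ma.sum(),mb.sum())
R={}
for n,it in(("b",[(b,mb,rb)]),("a",[(a,ma,ra)]),("ab",[(a,ma,ra),(b,mb,rb)])):
    r=fit(it,[.46,-.08,-.2],[box(.07,.07,0,.04)]);R[n]=r[0];print("hold",n,r[0],np.degrees(r[0][2]),r[1])
H=R["ab"]
# handle: dark
D=[f.max(2)<75 for f in fr]
rh=[(264,208,16,28),(308,218,22,20)]
for i,P in enumerate((a,b)):
    m=sub(D[i],rh[i]);v,u=np.nonzero(m);print("dark",m.sum(),u.mean(),v.mean(),u.min(),u.max(),v.min(),v.max())
    r=fit([(P,m,rh[i])],[H[0],H[1],H[2]],[box(.014,.024,.074,.134)]);print("handle",r[0],np.degrees(r[0][2]),r[1])
C=np.array([.4963,.3808,.34]);T=np.array([.4917,.1130,-.335])
def ov(P,l,t,w,h,things):
    k=400/w;im=cv2.resize(P["frame"][t:t+h,l:l+w,::-1],(400,300),interpolation=cv2.INTER_CUBIC)
    for B,p,c in things:
        q=(proj(P,place(B,p))+.5-[l,t])*k
        for i in range(8):
            for j in range(i):
                if bin(i^j).count("1")==1: cv2.line(im,tuple(map(int,q[i])),tuple(map(int,q[j])),c,1)
    return im
cal=[(box(.06,.046,0,.06),C,(0,0,255)),(box(.0025,.036,.06,.06),C,(255,0,255))]
rest=[(box(.13,.08,0,.01),T,(0,0,255)),(box(.1,.014,.01,.045),T,(255,0,255))]
hd=[(box(.07,.07,0,.04),H,(0,0,255)),(box(.014,.024,.074,.134),H,(255,0,255))]
o=lambda P,x,y,t:ov(P,x,y,40,30,t)
im=np.vstack([np.hstack([o(b,157,207,cal),ov(b,230,200,60,45,rest)]),np.hstack([o(a,175,182,cal),ov(a,210,200,60,45,rest)])])
cv2.imwrite("pics/3.png",im)
im=np.hstack([o(b,300,212,hd),ov(a,245,205,64,48,hd)])
cv2.imwrite("pics/4.png",im)
E
python3 run2.py
```

```text
489 519
hold b [ 0.4653 -0.0845 -0.2325] -13.319301594481214 0.0386675235646958
hold a [ 0.468  -0.0821 -0.2697] -15.454591921479098 0.08583447021373351
hold ab [ 0.4655 -0.0841 -0.2411] -13.81277274615066 0.14486391629286977
dark 121 269.64462809917353 220.88429752066116 266 273 212 230
handle [ 0.4656 -0.0818 -0.1964] -11.253836291912936 0.20546372819100092
dark 37 320.72972972972974 228.1891891891892 318 323 224 233
handle [ 0.4631 -0.0805 -2.1167] -121.27587110564293 0.6166666666666667
```

View pics/3.png

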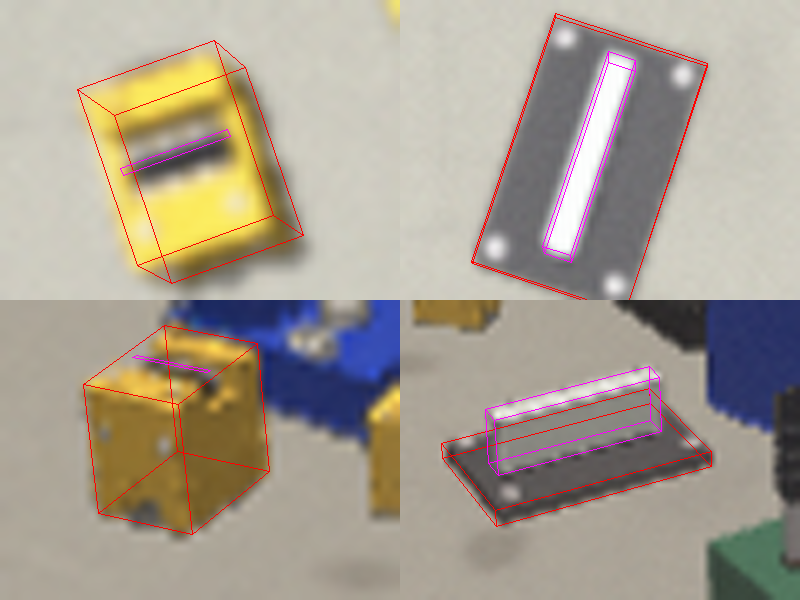

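View pics/4.png

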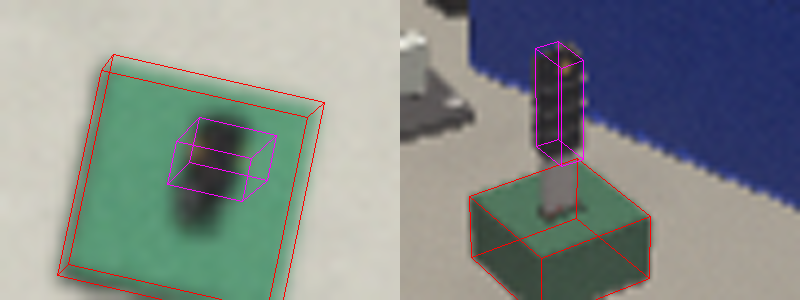

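Candidates: calipers large (top 176,224 / scene 192,197) and small (top 202,203 / scene 219,198). Gauges: black in holder (top 318,230 / scene 270,222) and turquoise (top 405,148 / scene 394,249). I choose the large caliper, since the 60x46x60 box fits its overlay, and the black gauge. The overlays put the caliper at (.4955,.3805) with yaw 19.5° (groove face toward -x), and the rest at (.4917,.113) with yaw -19.2°. The holder is at (.466,-.083), with the gauge's wide side along about world x.

```bash
cat > mv.py <<'E'
from h import *
from scipy.spatial.transform import Rotation as Ro
np.set_printoptions(precision=2,suppress=True)
def to(x,y,z,yawdeg):
    o=bot.observe();R=Ro.from_euler("xyz",o["tool_rot"]);p=np.array([x,y,z])
    Rt=Ro.from_euler("xyz",[np.pi,0,np.radians(yawdeg)])
    print("t",round(o["clock"],2),"pos",np.round(o["position"],4),"rot",np.round(o["tool_rot"],4),"F",o["force"],"w",round(o["grip_width"]*100,2),"q",o["qpos"])
    print("shift cm",R.inv().apply(p-o["position"])*100,"turn",np.round((R.inv()*Rt).as_rotvec(),4))
E
python3 -c "
from mv import *
to(.4955,.3805,.405,199.5)"
```

```text
t 1.4 pos [0.17 0.6  0.4 ] rot [ 3.14 -0.    2.86] F [-0.09 -0.6   0.21] w 8.58 q [-1.36  0.52 -0.04  1.6   0.02  1.02 -0.11]
shift cm [-37.12 -12.25  -0.03] turn [ 0.   -0.   -0.62]
```

arm_command(deltas=[[[-1.5,-0.5,0],[0,0,0],8.5],[[-3.2,-1.05,0],[0,0,0],8.5],[[-3.2,-1.05,0],[0,0,0],8.5],[[-3.2,-1.05,0],[0,0,0],8.5],[[-3.2,-1.05,0],[0,0,0],8.5],[[-3.2,-1.05,0],[0,0,0],8.5],[[-3.2,-1.05,0],[0,0,0],8.5],[[-3.2,-1.05,0],[0,0,0],8.5],[[-3.2,-1.05,0],[0,0,0],8.5],[[-3.2,-1.05,0],[0,0,0],8.5],[[-3.2,-1.05,0],[0,0,0],8.5],[[-3.2,-1.05,0],[0,0,0],8.5],[[-0.4,-0.2,2],[0,0,-0.12],8.5],[[0,0,2],[0,0,-0.12],8.5],[[0,0,2],[0,0,-0.12],8.5],[[0,0,2],[0,0,-0.12],8.5],[[0,0,2],[0,0,-0.12],8.5],[[0,0,0],[0,0,-0.02],8.5]], newtons=50)

```text
clock: 3.2
position: [0.4953, 0.3791, 0.3025]
tool_rot: [-3.14, -0.004, -2.799]
force: [0.2, 0.4, -0.2]
grip_width: 0.0853
finger_force: 0.0
```

```bash
python3 -c "
from mv import *
to(.4955,.3805,.190,199.5)"
```

```text
t 3.2 pos [0.5  0.38 0.3 ] rot [-3.14 -0.   -2.8 ] F [ 0.17  0.45 -0.21] w 8.53 q [-0.66  0.64 -0.13  1.68  0.1   0.83  1.08]
shift cm [-0.1   0.15 11.24] turn [-0. -0.  0.]
```

arm_command(deltas=[[[0,0,2],[0,0,0],8.5],[[0,0,3],[0,0,0],8.5],[[0,0,3],[0,0,0],8.5],[[0,0,2],[0,0,0],8.5],[[0,0,1.3],[0,0,0],8.5],[[0,0,0],[0,0,0],8.5],[[0,0,0],[0,0,0],4.0],[[0,0,0],[0,0,0],4.0],[[0,0,0],[0,0,0],4.0],[[0,0,0],[0,0,0],4.0],[[0,0,0],[0,0,0],4.0],[[0,0,0],[0,0,0],4.0],[[0,0,0],[0,0,0],4.0]])

```text
clock: 4.5
position: [0.4957, 0.3809, 0.1932]
tool_rot: [3.141, 0.002, -2.802]
force: [-2.4, -0.1, 13.2]
grip_width: 0.0453
finger_force: 50.3
```

```bash
python3 -c "
from mv import *
to(.4955,.3805,.300,199.5)"
```

```text
t 4.5 pos [0.5  0.38 0.19] rot [ 3.14  0.   -2.8 ] F [-2.38 -0.13 13.16] w 4.53 q [-0.68  0.8  -0.11  1.72  0.13  0.63  1.05]
shift cm [  0.01  -0.02 -10.68] turn [ 0.  0. -0.]
```

arm_command(deltas=[[[0,0,-1],[0,0,0],4.0],[[0,0,-2.5],[0,0,0],4.0],[[0,0,-3],[0,0,0],4.0],[[0,0,-2.5],[0,0,0],4.0],[[0,0,-1],[0,0,0],4.0],[[0,0,0],[0,0,0],4.0]])

```text
clock: 5.1
position: [0.4955, 0.3806, 0.2931]
tool_rot: [3.141, 0.002, -2.802]
force: [0.7, 0.0, -4.1]
grip_width: 0.0454
finger_force: 52.7
```

```bash
python3 -c "
from mv import *
import pickle
a,b=pickle.load(open('p0.pkl','rb'))
print('bin corner cm',tri([a,b],[(256.5,184),(260,190)])*100, 'front right',tri([a,b],[(346,215),(378,186)])*100)
to(.4917,.113,.293,160.8)"
```

```text
bin corner cm [58.49 10.09 13.57] front right [ 59.66 -26.89  13.99]
t 5.1 pos [0.5  0.38 0.29] rot [ 3.14  0.   -2.8 ] F [ 0.73  0.02 -4.13] w 4.54 q [-0.66  0.65 -0.13  1.69  0.11  0.8   1.07]
shift cm [  9.29 -25.1   -0.03] turn [0.   0.   0.68]
```

arm_command(deltas=[[[0.6,-1.5,0],[0,0,0],4.0],[[1.1,-3,0],[0,0,0],4.0],[[1.1,-3,0],[0,0,0],4.0],[[1.1,-3,0],[0,0,0],4.0],[[1.1,-3,0],[0,0,0],4.0],[[1.1,-3,0],[0,0,0],4.0],[[1.1,-3,0],[0,0,0],4.0],[[1.1,-3,0],[0,0,0],4.0],[[1.1,-2.6,0],[0,0,0],4.0],[[0.5,0,0],[0,0,0.08],4.0],[[0.5,0,0.5],[0,0,0.12],4.0],[[0,0,0.8],[0,0,0.12],4.0],[[0,0,0.8],[0,0,0.12],4.0],[[0,0,0.8],[0,0,0.12],4.0],[[0,0,0.5],[0,0,0.12],4.0],[[0,0,0],[0,0,0],4.0],[[0,0,0],[0,0,0],4.0]])

```text
clock: 6.8
position: [0.4805, 0.1092, 0.2571]
tool_rot: [-3.14, -0.001, 2.805]
force: [-0.2, 0.7, -3.6]
grip_width: 0.0453
finger_force: 52.5
```

```bash
cat > look.py <<'E'
from mv import *
import sys,pickle
def ov(P,l,t,w,h,things):
    k=400/w;im=cv2.resize(P["frame"][t:t+h,l:l+w,::-1],(400,300),interpolation=cv2.INTER_CUBIC)
    for q,c in things:
        q=(proj(P,q)+.5-[l,t])*k
        cv2.polylines(im,[q.astype(int)],False,c,1)
    return im
E
python3 - <<'E'
from look import *
from fit import box,place
to(.4917,.113,.253,160.8)
a=bot.grab_frame("scene");b=bot.grab_frame("top");pickle.dump((a,b),open("p1.pkl","wb"))
o=bot.observe();p=o["position"];yaw=o["tool_rot"][2]
# caliper axes: x = tool x
q=lambda B:place(B,[p[0],p[1],yaw])+[0,0,p[2]-.1932]
loop=lambda L,W,z:q(np.array([[L,W,z],[L,-W,z],[-L,-W,z],[-L,W,z],[L,W,z]]))
T=[(loop(.03,.023,.06),(0,0,255)),(loop(.03,.023,0),(0,0,255)),(loop(.03,.01,0),(255,0,255))]
r=lambda L,W,z:place(np.array([[L,W,z],[L,-W,z],[-L,-W,z],[-L,W,z],[L,W,z]]),[.4917,.113,-.335])
T+=[(r(.05,.007,.045),(0,255,0)),(r(.065,.04,.01),(0,255,0))]
cv2.imwrite("pics/5.png",np.hstack([ov(a,205,190,60,45,T),ov(b,230,195,60,45,T)]))
E
```

```text
t 6.8 pos [0.48 0.11 0.26] rot [-3.14 -0.    2.81] F [-0.23  0.65 -3.56] w 4.53 q [-0.38  0.55  0.04  2.06 -0.04  0.54  0.93]
shift cm [-0.93  0.72  0.41] turn [-0. -0. -0.]
```

View pics/5.png

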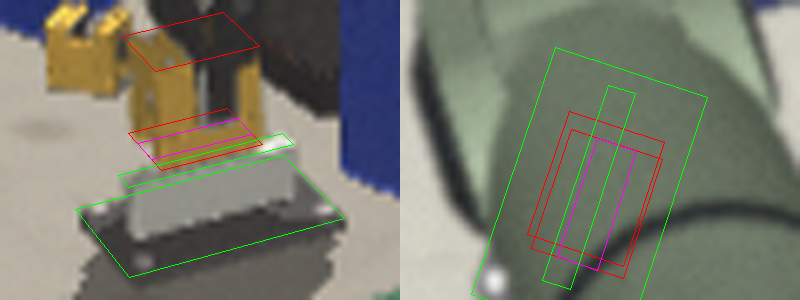

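```bash
python3 - <<'E'
from fit import *
import pickle
np.set_printoptions(precision=4,suppress=True)
a,b=pickle.load(open("p0.pkl","rb"))
ra=(214,206,42,28);rb=(236,198,42,52)
f=a["frame"].astype(int);m=sub((f[...,0]-f[...,2]<9)&(f.sum(2)>0),ra)
n,l,s,c=cv2.connectedComponentsWithStats(m.astype(np.uint8));i=1+s[1:,4].argmax();m=l==i
m=cv2.morphologyEx(m.astype(np.uint8),cv2.MORPH_CLOSE,np.ones((3,3)))>0
print(s[i]);print("\n".join("".join(".#"[v] for v in r[214:256].astype(int)) for r in m[206:234]))
B=[box(.13,.08,0,.01),box(.1,.014,.01,.045)]
print(fit([(a,m,ra)],[.4917,.113,-.335],B))
w=sub(f.min(2)>185,(220,208,32,14));print(w.sum())
print("railtop",fit([(a,w,ra)],[.4917,.113,-.335],[box(.1,.014,.045,.045)]))
E
```

```text
[217 211  39  22 403]
..........................................
..........................................
..........................................
..........................................
..........................................
..................................#.......
.................................##.......
.............................######.......
..........................#########.......
......................#############.......
..................##################......
..........#......####################.....
..........####...#####################....
..........#############################...
.........###############################..
.......#################################..
...#######################################
...#######################################
....#####################################.
.....#################################....
......#############################.......
.......#########################..........
.......####################...............
........###############...................
.........###########......................
..........########........................
...........##.............................
..........................................
(array([ 0.4939,  0.1115, -0.2169]), np.float64(0.2568847352024922))
51
railtop (array([ 0.4922,  0.1115, -0.3152]), np.float64(0.22587719298245615))
```

arm_command(deltas=[[[-0.5,0.35,0],[0,0,0],4.0],[[-0.48,0.32,0],[0,0,0],4.0],[[0,0,0],[0,0,0],4.0],[[0,0,0],[0,0,0],4.0]])

```text
clock: 7.3
position: [0.4925, 0.1125, 0.2577]
tool_rot: [-3.142, -0.0, 2.802]
force: [0.3, -0.4, -3.6]
grip_width: 0.0453
finger_force: 52.5
```

```bash
python3 -c "
from mv import *
to(.492,.1124,.2262,160.8)"
```

```text
t 7.3 pos [0.49 0.11 0.26] rot [-3.14 -0.    2.8 ] F [ 0.32 -0.38 -3.56] w 4.53 q [-0.38  0.56  0.05  2.03 -0.05  0.55  0.93]
shift cm [ 0.04 -0.03  3.15] turn [-0. -0. -0.]
```

arm_command(deltas=[[[0,0,0.8],[0,0,0],4.0],[[0,0,0.6],[0,0,0],4.0],[[0,0,0.4],[0,0,0],4.0],[[0,0,0.4],[0,0,0],4.0],[[0,0,0.4],[0,0,0],4.0],[[0,0,0],[0,0,0],4.0],[[0,0,0],[0,0,0],4.0]])

```text
clock: 8.0
position: [0.4924, 0.1126, 0.2317]
tool_rot: [-3.142, -0.0, 2.802]
force: [-0.1, -0.2, -3.6]
grip_width: 0.0453
finger_force: 52.6
```

No contact, so the groove has passed the rail top. Next, seat it.

arm_command(deltas=[[[0,0,0.3],[0,0,0],4.0],[[0,0,0.2],[0,0,0],4.0],[[0,0,0],[0,0,0],4.0],[[0,0,0],[0,0,0],4.0]])

```text
clock: 8.4
position: [0.4924, 0.1126, 0.2267]
tool_rot: [-3.142, -0.0, 2.802]
force: [0.2, 0.3, -3.4]
grip_width: 0.0453
finger_force: 52.6
```

arm_command(deltas=[[[0,0,0.1],[0,0,0],4.0],[[0,0,0.05],[0,0,0],4.0],[[0,0,0],[0,0,0],4.0]])

```text
clock: 8.7
position: [0.4924, 0.1126, 0.2262]
tool_rot: [3.141, 0.0, 2.802]
force: [-6.9, -1.6, 22.9]
grip_width: 0.0454
finger_force: 55.4
```

arm_command(deltas=[[[0,0,-0.1],[0,0,0],4.0],[[0,0,0],[0,0,0],5.5],[[0,0,0],[0,0,0],7.0],[[0,0,0],[0,0,0],8.5],[[0,0,0],[0,0,0],8.5],[[0,0,0],[0,0,0],8.5],[[0,0,-1],[0,0,0],8.5],[[0,0,-3],[0,0,0],8.5],[[0,0,-3],[0,0,0],8.5],[[0,0,-3],[0,0,0],8.5],[[0,0,-2],[0,0,0],8.5],[[0,0,0],[0,0,0],8.5]])

```text
clock: 9.9
position: [0.4929, 0.1126, 0.3493]
tool_rot: [3.139, 0.004, 2.802]
force: [-1.0, 0.0, -1.1]
grip_width: 0.0851
finger_force: 0.0
```

```bash
python3 -c "
from mv import *
to(.4665,-.083,.345,167)"
```

```text
t 9.9 pos [0.49 0.11 0.35] rot [3.14 0.   2.8 ] F [-1.02  0.03 -1.13] w 8.51 q [-0.39  0.41  0.06  1.97 -0.04  0.76  0.92]
shift cm [ -4.04 -19.32   0.39] turn [ 0.    0.   -0.11]
```

arm_command(deltas=[[[-0.3,-1.5,0],[0,0,-0.02],8.5],[[-0.6,-3,0],[0,0,-0.02],8.5],[[-0.6,-3,0],[0,0,-0.02],8.5],[[-0.6,-3,0],[0,0,-0.02],8.5],[[-0.6,-3,0],[0,0,-0.03],8.5],[[-0.6,-3,0],[0,0,0],8.5],[[-0.6,-2.5,0],[0,0,0],8.5],[[0,0,0],[0,0,0],8.5],[[0,0,0],[0,0,0],8.5]])

```text
clock: 10.8
position: [0.4779, -0.0807, 0.3461]
tool_rot: [3.142, -0.0, 2.911]
force: [0.7, 0.4, 0.8]
grip_width: 0.085
finger_force: 0.0
```

```bash
python3 - <<'E'
from fit import *
from mv import to
import pickle
a,b=pickle.load(open("p0.pkl","rb"))
fr=[x["frame"].astype(int) for x in(a,b)]
r=(264,208,16,28);m=sub(fr[0].max(2)<75,r)
m=cv2.morphologyEx(m.astype(np.uint8),cv2.MORPH_CLOSE,np.ones((3,3)))>0
x=fit([(a,m,r)],[.466,-.083,1.33],[box(.014,.024,.074,.134)]);print(np.round(x[0],4),x[1])
rb=(306,214,24,28);f=fr[1]
m=sub((f[...,1]-f[...,0]<14)&(f.max(2)<120),rb);n,l,s,c=cv2.connectedComponentsWithStats(m.astype(np.uint8));m=l==1+s[1:,4].argmax()
print("\n".join("".join(".#"[v] for v in q[306:330].astype(int)) for q in m[214:242]))
B=[box(.014,.024,.074,.134),box(.0045,.02,.04,.074),box(.006,.022,.04,.04)]
for y in(1.33,-.24):
    x=fit([(b,m,rb)],[.466,-.083,y],B);print(np.round(x[0],4),x[1])
to(.4665,-.083,.259,167)
A=bot.grab_frame("top");print(bot.mark_of("gauge_grip",A)[:1])
E
```

```text
[ 0.47 -0.08  1.69] 0.1339126559714795
........................
........................
........................
........................
........................
........................
........................
........................
........................
........................
...............##.......
..............####......
.............#####......
.............#####......
.............####.......
.............####.......
............#####.......
............####........
............###.........
.............#..........
........................
........................
........................
........................
........................
........................
........................
........................
[ 0.46 -0.08  0.91] 0.5977272727272728
[ 0.46 -0.08  0.92] 0.6015151515151516
t 10.8 pos [ 0.48 -0.08  0.35] rot [ 3.14 -0.    2.91] F [0.66 0.38 0.77] w 8.5 q [-0.01  0.38  0.07  2.02 -0.04  0.74  1.43]
shift cm [ 1.06 -0.48  8.71] turn [ 0. -0. -0.]
[{'at': [414.4, 149.9], 'p': 0.5}]
```

arm_command(deltas=[[[0.5,-0.2,0.5],[0,0,0],8.5],[[0.5,-0.2,2],[0,0,0],8.5],[[0,0,2.5],[0,0,0],8.5],[[0,0,2.2],[0,0,0],8.5],[[0,0,1.5],[0,0,0],8.5],[[0,0,0],[0,0,0],8.5],[[0,0,0],[0,0,0],8.5]])

```text
clock: 11.6
position: [0.4673, -0.0819, 0.2593]
tool_rot: [-3.141, -0.001, 2.912]
force: [-0.1, 0.6, 0.7]
grip_width: 0.0848
finger_force: 0.0
```

```bash
python3 - <<'E'
from look import *
to(.4665,-.082,.259,167)
a=bot.grab_frame("scene")
save(a,"6.png",(238,185,64,48),8)
E
```

```text
t 11.6 pos [ 0.47 -0.08  0.26] rot [-3.14 -0.    2.91] F [-0.05  0.6   0.67] w 8.48 q [ 0.01  0.52  0.05  2.11 -0.06  0.51  1.44]
shift cm [ 0.08 -0.02  0.03] turn [-0. -0. -0.]
```

View pics/6.png

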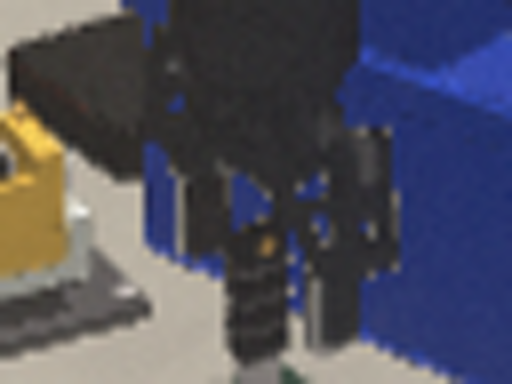

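The handle (crop 258,300) stands between the open fingers (crop 200 and 340). Next, close on it.

arm_command(deltas=[[[0,0,0],[0,0,0],4],[[0,0,0],[0,0,0],3],[[0,0,0],[0,0,0],2],[[0,0,0],[0,0,0],1],[[0,0,0],[0,0,0],0.8],[[0,0,0],[0,0,0],0.8],[[0,0,0],[0,0,0],0.8],[[0,0,0],[0,0,0],0.8],[[0,0,0],[0,0,0],0.8]], newtons=60)

```text
clock: 12.55
position: [0.4675, -0.0824, 0.2594]
tool_rot: [-3.142, 0.0, 2.912]
force: [-1.2, -0.2, 5.8]
grip_width: 0.0135
finger_force: 58.3
```

```bash
python3 - <<'E'
from look import *
to(.4665,-.082,.259,167)
E
```

```text
t 12.55 pos [ 0.47 -0.08  0.26] rot [-3.14  0.    2.91] F [-1.24 -0.17  5.82] w 1.35 q [ 0.01  0.52  0.05  2.11 -0.06  0.51  1.44]
shift cm [0.11 0.01 0.04] turn [-0.  0. -0.]
```

arm_command(deltas=[[[0,0,-0.5],[0,0,0],0.8],[[0,0,-1.5],[0,0,0],0.8],[[0,0,-2],[0,0,0],0.8],[[0,0,-3],[0,0,0],0.8],[[0,0,-3],[0,0,0],0.8],[[0,0,-2],[0,0,0],0.8],[[0,0,-1],[0,0,0],0.8],[[0,0,0],[0,0,0],0.8],[[0,0,0],[0,0,0],0.8]])

```text
clock: 13.45
position: [0.4672, -0.0822, 0.3884]
tool_rot: [-3.141, -0.001, 2.912]
force: [0.3, -0.3, -1.3]
grip_width: 0.0134
finger_force: 58.3
```

```bash
python3 - <<'E'
from look import *
from fit import *
to(.4922,.1125,.389,70.8)
a=bot.grab_frame("scene");b=bot.grab_frame("top");pickle.dump((a,b),open("p2.pkl","wb"))
for P in(a,b):
    print([(np.round(r["at"],1),round(r["p"],2)) for r in bot.mark_of("slot_mouth",P)][:3], proj(P,[[.4922,.1125,.093]]))
    print([(np.round(r["at"],1),round(r["p"],2)) for r in bot.mark_of("gauge_line",P)][:2])
o=bot.observe();p=o["position"];yc=np.radians(-19.3);yg=o["tool_rot"][2]-np.pi/2
def T(L,W,z,c): return place(np.array([[L,W,z],[L,-W,z],[-L,-W,z],[-L,W,z],[L,W,z]]),c)
C=[.4922,.1125,yc];G=[p[0],p[1],yg];z0=p[2]-.2534
things=[(T(.03,.023,.093,C),(0,0,255)),(T(.03,.023,.033,C),(0,0,255)),(T(.005,.018,.093,C),(255,0,255))]
g=[(T(.0022,.01,z0+.03,G),(0,255,0)),(T(.0022,.01,z0+.068,G),(0,255,0)),(T(.0008,.01,z0,G),(0,255,0)),(T(.007,.012,z0+.07,G),(0,255,255))]
u,v=proj(a,[[p[0],p[1],z0+.05]])[0]
cv2.imwrite("pics/7.png",np.vstack([np.hstack([ov(a,212,190,40,30,things),ov(b,238,206,40,30,things)]),np.hstack([ov(a,int(u)-20,int(v)-15,40,30,g),ov(a,int(u)-20,int(v)-15,40,30,[])])]))
E
```

```text
t 13.45 pos [ 0.47 -0.08  0.39] rot [-3.14 -0.    2.91] F [ 0.35 -0.27 -1.3 ] w 1.34 q [-0.02  0.31  0.08  2.01 -0.03  0.83  1.43]
shift cm [ 2.   19.53 -0.06] turn [-0.   -0.    1.68]
[(array([238.2, 204.6]), 0.64), (array([212.2, 189.3]), 0.62)] [[235.16 202.08]]
[(array([381.4, 246.3]), 0.59), (array([271. , 205.1]), 0.45)]
[(array([260.7, 221.2]), 0.62)] [[257.96 220.4 ]]
[(array([398.2, 157.7]), 0.63)]
```

View pics/7.png

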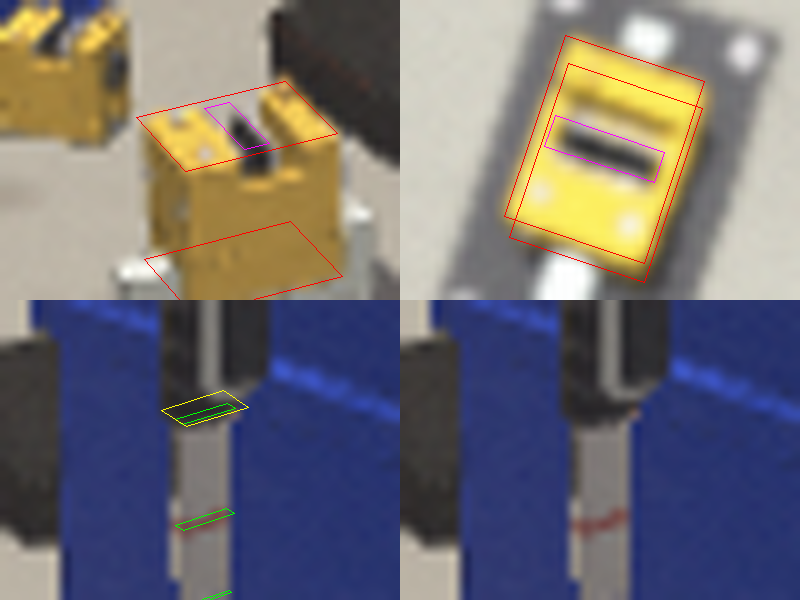

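arm_command(deltas=[[[0.2,1.5,0],[0,0,0],0.8],[[0.3,3,0],[0,0,0],0.8],[[0.3,3,0],[0,0,0],0.8],[[0.3,3,0],[0,0,0],0.8],[[0.3,3,0],[0,0,0],0.8],[[0.3,3,0],[0,0,0],0.8],[[0.3,3,0],[0,0,0],0.8],[[0,0,0],[0,0,0.08],0.8],[[0,0,0],[0,0,0.14],0.8],[[0,0,0],[0,0,0.14],0.8],[[0,0,0],[0,0,0.14],0.8],[[0,0,0],[0,0,0.14],0.8],[[0,0,0],[0,0,0.14],0.8],[[0,0,0],[0,0,0.14],0.8],[[0,0,0],[0,0,0.14],0.8],[[0,0,0],[0,0,0.14],0.8],[[0,0,0],[0,0,0.14],0.8],[[0,0,0],[0,0,0.14],0.8],[[0,0,0],[0,0,0.14],0.8],[[0,0,0],[0,0,0.06],0.8]])

```text
clock: 15.75
position: [0.4924, 0.1122, 0.3889]
tool_rot: [-3.141, 0.001, 1.226]
force: [0.7, 0.2, -1.2]
grip_width: 0.0134
finger_force: 58.5
```

```bash
python3 - <<'E'
from fit import *
from mv import to
import pickle
to(.4922,.1125,.3634,70.8)
np.set_printoptions(precision=4,suppress=True)
a,b=pickle.load(open("p2.pkl","rb"))
for nm,P,r in(("a",a,(220,190,34,36)),("b",b,(240,204,36,36))):
    h=hsv(P);m=sub((h[...,0]>12)&(h[...,0]<32)&(h[...,1]>130),r)
    n,l,s,c=cv2.connectedComponentsWithStats(m.astype(np.uint8));m=l==1+s[1:,4].argmax()
    m=cv2.morphologyEx(m.astype(np.uint8),cv2.MORPH_CLOSE,np.ones((7,7)))>0
    print(nm,m.sum(),fit([(P,m,r)],[.4922,.1125,-.337],[box(.06,.046,.033,.093)]))
E
```

```text
t 15.75 pos [0.49 0.11 0.39] rot [-3.14  0.    1.23] F [ 0.67  0.17 -1.23] w 1.34 q [-0.65  0.38  0.4   1.94 -0.19  0.86 -0.5 ]
shift cm [ 0.02 -0.02  2.55] turn [-0.    0.   -0.01]
a 329 (array([ 0.4939,  0.1119, -0.5188]), np.float64(0.1419033130493577))
b 299 (array([ 0.4922,  0.1108, -0.3567]), np.float64(0.10602678571428571))
```

arm_command(deltas=[[[0,0,1],[0,0,-0.008],0.8],[[0,0,1],[0,0,0],0.8],[[0,0,0.6],[0,0,0],0.8],[[0,0,0],[0,0,0],0.8],[[0,0,0],[0,0,0],0.8]])

```text
clock: 16.25
position: [0.4925, 0.112, 0.363]
tool_rot: [-3.141, 0.0, 1.24]
force: [0.2, 0.1, -1.2]
grip_width: 0.0134
finger_force: 58.5
```

```bash
python3 - <<'E'
from look import *
to(.4925,.1122,.3149,70.8)
a=bot.grab_frame("scene");b=bot.grab_frame("top")
cv2.imwrite("pics/8.png",np.hstack([ov(a,215,180,40,30,[]),ov(b,238,206,40,30,[])]))
E
```

```text
t 16.25 pos [0.49 0.11 0.36] rot [-3.14  0.    1.24] F [ 0.22  0.12 -1.2 ] w 1.34 q [-0.63  0.41  0.38  1.97 -0.21  0.8  -0.46]
shift cm [ 0.02 -0.    4.81] turn [-0.  0.  0.]
```

View pics/8.png

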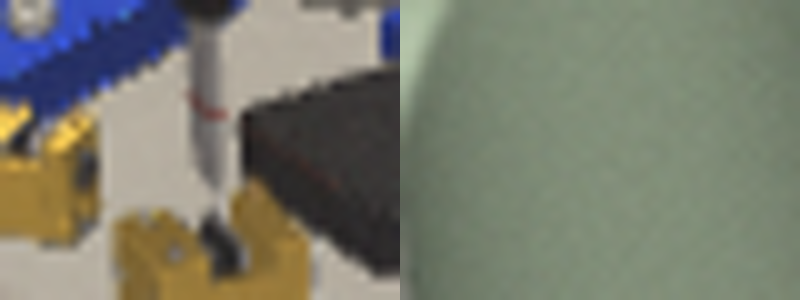

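The blade tip (crop 212,190) hangs edge-on over the dark slot mouth (crop 217,240). Lower it gently.

arm_command(deltas=[[[0,0,0.8],[0,0,0],0.8],[[0,0,0.6],[0,0,0],0.8],[[0,0,0.5],[0,0,0],0.8],[[0,0,0.4],[0,0,0],0.8],[[0,0,0],[0,0,0],0.8],[[0,0,0],[0,0,0],0.8]])

```text
clock: 16.95
position: [0.4924, 0.1121, 0.3402]
tool_rot: [-3.142, 0.0, 1.24]
force: [-0.0, -0.4, 0.0]
grip_width: 0.0134
finger_force: 58.5
```

arm_command(deltas=[[[0,0,0.2],[0,0,0],0.8],[[0,0,0.2],[0,0,0],0.8],[[0,0,0.2],[0,0,0],0.8],[[0,0,0],[0,0,0],0.8],[[0,0,0],[0,0,0],0.8]])

```text
clock: 17.45
position: [0.4923, 0.1122, 0.3341]
tool_rot: [-3.141, 0.0, 1.24]
force: [-2.0, 1.0, -1.2]
grip_width: 0.0131
finger_force: 58.8
```

arm_command(deltas=[[[0,0,0.2],[0,0,0],0.8],[[0,0,0.2],[0,0,0],0.8],[[0,0,0.2],[0,0,0],0.8],[[0,0,0],[0,0,0],0.8],[[0,0,0],[0,0,0],0.8]])

```text
clock: 17.95
position: [0.4924, 0.112, 0.328]
tool_rot: [3.142, 0.0, 1.24]
force: [-0.1, -0.3, -3.0]
grip_width: 0.0133
finger_force: 58.6
```

arm_command(deltas=[[[0,0,0.2],[0,0,0],0.8],[[0,0,0.2],[0,0,0],0.8],[[0,0,0.2],[0,0,0],0.8],[[0,0,0.2],[0,0,0],0.8]])

```text
clock: 18.35
position: [0.4928, 0.1122, 0.3205]
tool_rot: [3.141, -0.001, 1.24]
force: [-1.0, 1.2, 6.7]
grip_width: 0.0132
finger_force: 60.1
```

```bash
python3 - <<'E'
from look import *
to(.4925,.1122,.3149,70.8)
a=bot.grab_frame("scene")
o=bot.observe();p=o["position"];z0=p[2]-.2534
print([(np.round(r["at"],1),round(r["p"],2)) for n in("gauge_line","slot_mouth") for r in bot.mark_of(n,a)[:3]],proj(a,[[p[0],p[1],z0+.0315],[p[0],p[1],.093]]))
cv2.imwrite("pics/9.png",cv2.resize(ov(a,215,180,40,30,[]),(800,600),interpolation=cv2.INTER_CUBIC))
E
```

```text
t 18.35 pos [0.49 0.11 0.32] rot [ 3.14 -0.    1.24] F [-0.96  1.24  6.71] w 1.32 q [-0.61  0.48  0.35  2.   -0.25  0.7  -0.43]
shift cm [-0.01 -0.03  0.56] turn [ 0. -0.  0.]
[(array([235.8, 200. ]), 0.67), (array([381.5, 242.8]), 0.64), (array([236.9, 204.2]), 0.73), (array([216.1, 189.6]), 0.72), (array([166.6, 188.1]), 0.24)] [[235.26 200.77]
 [235.32 202.06]]
```

View pics/9.png

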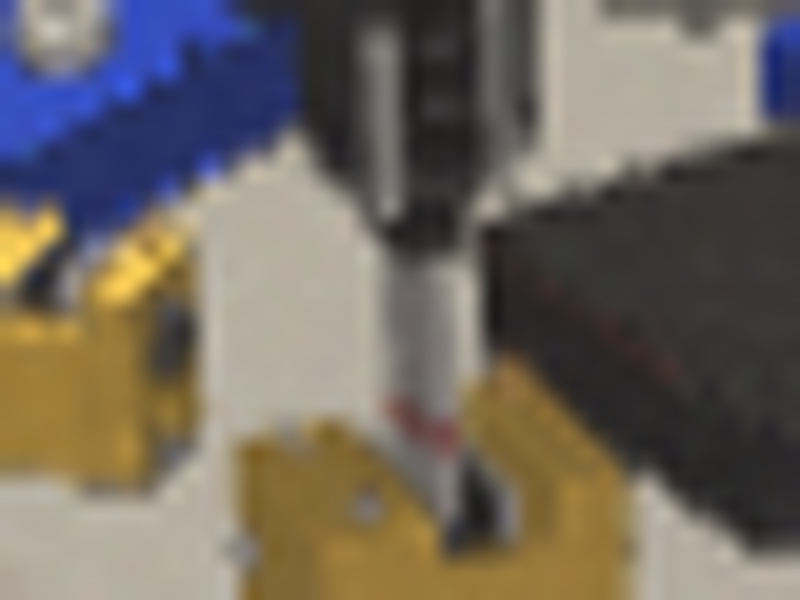

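```bash
python3 - <<'E'
from look import *
a2,_=pickle.load(open("p2.pkl","rb"))
a=bot.grab_frame("scene");pickle.dump(a,open("p3.pkl","wb"))
def line(im,k,l,t,win):
    x0,y0,x1,y1=win;f=im.astype(float)[y0:y1,x0:x1]
    w=np.clip(f[...,0]-(f[...,1]+f[...,2])/2-22,0,None)*(f[...,2]>40)*(abs(f[...,1]-f[...,2])<25);v,u=np.mgrid[y0:y1,x0:x1]
    return np.array([((w*u).sum()/w.sum()+.5)/k+l-.5,((w*v).sum()/w.sum()+.5)/k+t-.5]),w.sum()
im8=cv2.imread("pics/8.png")[:,:400,::-1]
def pr(P,p,z0): return proj(P,[[p[0],p[1],z0+.0315]])[0]
np.set_printoptions(precision=3,suppress=True)
r8=line(im8,10,215,180,(180,80,240,130)); e8=pr(a,[.4925,.112],.363-.2534)
p=bot.observe()["position"];e9=pr(a,p,p[2]-.2534)
im9=cv2.imread("pics/9.png")[:,:,::-1];r9=line(im9,20,215,180,(380,380,465,460))
r2=line(a2["frame"],1,0,0,(262,196,278,212));e2=pr(a2,[.4672,-.0822],.3884-.2534)
for r,e in((r2,e2),(r8,e8),(r9,e9)): print(r[0],e,r[0]-e,r[1])
J=proj(a,[[p[0],p[1],.1],[p[0],p[1],.11]]);print("px/mm",(J[1]-J[0])/10)
f=a["frame"]
print(f[196:208,228:246].tolist()[0][:1]); 
for v in range(196,208): print(v," ".join("%02x%02x%02x"%tuple(x) for x in f[v,232:242]))
E
```

```text
[269.596 204.789] [269.964 204.105] [-0.368  0.684] 109.0
[236.001 190.783] [234.77  190.308] [1.231 0.475] 3344.0
[236.111 200.944] [235.261 200.77 ] [0.849 0.175] 21968.5
px/mm [-0.011 -0.243]
[[182, 174, 160]]
196 b5aea1 b3ab9e 7e7974 696361 746f6d 8b857f b0a89c 33322e 2a2828 2b2727
197 b5aca0 b3ac9f 8a847d 6b6764 75706e 8a847f afa89b 4e4844 44392d 322e29
198 b6afa1 b3ad9f 8d877f 696461 75706e 8d8681 afa594 776a59 81643e 564732
199 b7aea0 b3aa9c 8d837a 67605d 716c6a 8b847e 99885e 7b6133 8f7142 775f35
200 b1aa98 b2aa9d 846760 614440 706764 897c78 877345 866b35 836834 816631
201 91815e 999185 8b847d 624946 674947 724f4a 847147 7b6330 866d35 836934
202 7f6634 716144 7a736b 6a6561 6e5d59 785956 6c6252 796338 7e6535 866b35
203 836a35 7d6533 746447 6b6560 716c6a 7d7773 423f3e 6e6454 7c663a 7b6332
204 826a39 6f5f45 816938 6b5e42 6e6964 7e7875 2f2c2c 464340 766d5d 7e6736
205 7d6b4a 7d756c 826c3e 8e7339 706146 7a7571 2a2929 33312f 797270 7e6535
206 866d36 826c3c 937638 a2813e 9d8147 605b59 2f2c2b 39322d 77706a 806534
207 9f7e3c 977739 977939 997a3c 9c7d3c 4f4535 53462d 615030 74623c 8e7239
```

arm_command(deltas=[[[0,0,0.1],[0,0,0],0.8],[[0,0,0.15],[0,0,0],0.8],[[0,0,0.15],[0,0,0],0.8],[[0,0,0.1],[0,0,0],0.8],[[0,0,0.05],[0,0,0],0.8],[[0,0,0],[0,0,0],0.8]])

```text
clock: 19.15
position: [0.4927, 0.1121, 0.3149]
tool_rot: [3.141, -0.0, 1.24]
force: [-0.2, -0.2, 5.6]
grip_width: 0.0135
finger_force: 59.8
```

```bash
python3 - <<'E'
from look import *
to(.4925,.1122,.3149,70.8)
a=bot.grab_frame("scene");o=bot.observe();p=o["position"];print(p.round(4))
b=np.array([1.1,.45])  # scene bias seen with the gauge here
C=lambda x,y:[p[0]+x*np.cos(-.337)-y*np.sin(-.337),p[1]+x*np.sin(-.337)+y*np.cos(-.337)]
for n,x,y in(("line front",-.00225,-.01),("line back",-.00225,.01),("rim front",-.005,-.018),("rim back",-.005,.018)):
    print(n,proj(a,[C(x,y)+[.093]])[0]+b)
f=a["frame"]
for v in range(199,208): print(v," ".join("%02x%02x%02x"%tuple(x) for x in f[v,231:241]))
save(a,"10.png",(217,184,40,30),20)
E
```

```text
t 19.15 pos [0.49 0.11 0.31] rot [ 3.14 -0.    1.24] F [-0.19 -0.19  5.56] w 1.35 q [-0.6   0.49  0.35  2.01 -0.25  0.69 -0.43]
shift cm [ 0.   -0.02  0.  ] turn [ 0. -0.  0.]
[0.49 0.11 0.31]
line front [236.98 203.81]
line back [234.77 201.52]
rim front [237.18 204.92]
rim back [233.21 200.78]
199 b7b0a3 b6aea1 b3ac9e 8f8881 696563 716c69 8d8680 9a895d 7d6434 8e7041
200 aea595 afa898 b1aa9d 8e837c 69625f 6d6766 8a837f 887445 876c35 866836
201 806834 90805d 9a9185 856a61 65534f 6f6766 807875 867349 7c6333 876c38
202 826834 806734 736346 7a726b 634b49 6d5754 7d6f6d 6c6251 7b643a 7b6432
203 826834 846b37 7d6634 746447 69645e 694c4a 754b48 46403f 6c6353 7c683d
204 826833 816a3a 6c5d42 826836 6d5f44 6e6965 7d7875 2c2a29 474341 78705f
205 826834 7b6a48 7d736c 81693a 90733a 6c5f48 76716f 2a2826 322d2e 797370
206 886d35 866a35 846c3d 937638 a1803c 9a7e42 4e4a49 302e29 39342e 776f68
207 9a7b3b 9f7f3d 957637 97793a 997939 9a7a3a 514436 52432b 614e2e 74623c
```

View pics/10.png

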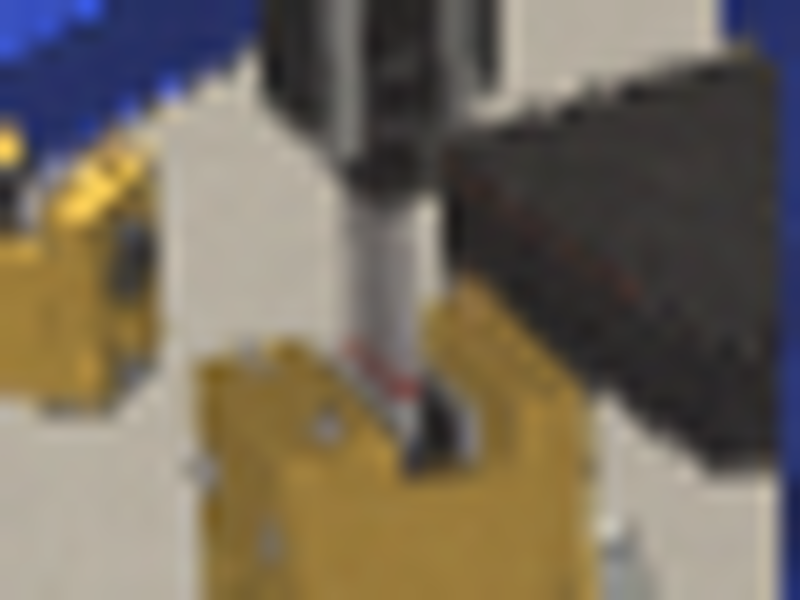

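```bash
python3 - <<'E'
from look import *
a=bot.grab_frame("scene");p3=pickle.load(open("p3.pkl","rb"))
im8=cv2.imread("pics/8.png")[:,:400,::-1].astype(float)
im8=cv2.resize(im8,(40,30),interpolation=cv2.INTER_AREA)
def edge(g,r0,r1,c0,c1,t0):
    out=[]
    for c in range(c0,c1):
        s=g[r0:r1,c];i=[k for k in range(len(s)-1) if s[k]<75<=s[k+1]]
        if i: k=i[-1];out.append(round(r0+k+(75-s[k])/(s[k+1]-s[k])+t0,2))
    return out
for n,g,t0,c,z,lo,hi in(("8",im8.mean(2),180,20,.363,0,6),("9",p3["frame"].astype(float).mean(2),0,235,.3205,186,197),("10",a["frame"].astype(float).mean(2),0,235,.3149,186,199)):
    print(n,edge(g,lo,hi,c-2,c+3,t0),"pred",proj(a,[[.4926,.1121,z-.2534+.068]])[0])
def red(P,w=(232,198,240,208)):
    x0,y0,x1,y1=w;f=P.astype(float)[y0:y1,x0:x1];r=f[...,0]-f[...,1]-6-.0*f[...,2]
    r=np.clip(r,0,None)*(abs(f[...,1]-f[...,2])<9);v,u=np.mgrid[y0:y1,x0:x1];return (r*u).sum()/r.sum(),(r*v).sum()/r.sum()
full8=np.zeros((384,512,3));full8[180:210,215:255]=im8
for n,f,w,z in(("8",full8,(232,187,240,196),.363),("9",p3["frame"],(233,198,239,205),.3205),("10",a["frame"],(233,199,239,206),.3149)):
    print(n,np.round(red(f,w),2),proj(a,[[.4926,.1121,z-.2534+.0315]])[0].round(2))
E
```

```text
8 [np.float64(181.97), np.float64(181.74), np.float64(181.89), np.float64(181.73), np.float64(181.19)] pred [234.35 181.09]
9 [np.float64(191.68), np.float64(192.7), np.float64(192.55), np.float64(192.03)] pred [234.84 191.78]
10 [np.float64(192.61), np.float64(193.72), np.float64(193.87), np.float64(193.29)] pred [234.9  193.17]
8 [235.17 190.42] [234.77 190.29]
9 [235.82 200.85] [235.25 200.73]
10 [235.65 202.15] [235.32 202.08]
```

The line tracks the prediction to within 0.1 px, so the gauge hasn't slipped in the grip. It is at depth with about 5.6 N of drag. Handing in.

```bash
python3 -c "
from workcell import bot
print(bot.job_done())"
```

```text
the job is handed in; nothing more can be done
None
```

I handed the job in at about 19 s, with no verdict shown: the caliper is on the rail and released, and the gauge is held between its pads with the red line level with the caliper's top (to about 1 mm) and about 5.6 N of drag.

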